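# Refit the handle pin of a hand slicer

## Robot

A 6-joint arm with a two-finger parallel gripper is mounted at the origin on the work surface. World frame = base frame: x ahead of the robot, y to its left, z up, the work surface at z = 0. Lengths are in mm, angles in degrees, forces in N, time in s.
With the tool pointing down it reaches from about 350 to 850 mm from the base axis. Payload 8.1 kg.
Tool frame: the origin (TCP) lies on the centre line of the jaws, within the pads' length; the fingertips stand 19 mm ahead of it and the grasp point (between the pads) is the TCP; z points along the fingers, y is the direction in which the jaws open and shut (so a half turn about z gives the same grasp; the last joint's range is limited). The gripper opens to 85 mm and grips with 20 to 120 N. Pads are 22 mm wide; open, the fingers measure 114 mm over their backs; the gripper's body (76 mm by 85 mm) begins 54 mm behind the grasp point. The pads swing forward as they close: fully open they stand 13 mm farther back than shut.
Start: joints at [70.394, 7.471, 85.268, -0, 87.261, -4.893], TCP at [152.37, 580.335, 250.292] pointing down, gripper open.
Joint ranges: [-169.43, 169.43], [-51.17, 129.36], [1.28, 143.12], [-76.62, 256.62], [0, 156.53], [-152.29, 152.29]. Speed limits (degrees/s): [136.94, 136.94, 159.86, 180, 180, 180].

## Interface

Orientations are given as [roll, pitch, yaw] about the fixed x, y, z axes, in that order (R = Rz(yaw) Ry(pitch) Rx(roll)).
In Python, from bench import r, viewer gives the robot as it stands.
- The arm moves only by the tool carry_out, never from a script. Its argument "commands" is a list that holds one entry, the list of rows, each a list of 7 numbers: the finger opening in mm, from 0 to 85.4, then the shift along the tool's x, y, z in mm, then the turn, a rotation vector about the tool's x, y, z in degrees. A call has 1 to 5 rows; each row is the pose to reach, as a shift and turn from the pose commanded when the call began, along the tool's axes at that moment; what a row does not reach only later rows make up. A row lasts 1/8 s, in which the tool goes at most 62.5 mm and 10.7 degrees, less where a joint would pass 70% of its speed; a pose out of reach is approached as far as the arm can. A call with a gripper value outside its range is refused whole. The fingers move at their own pace and stop on an object; "grip_force" is the grip in N (left out, the last holds). Time passes only in rows, so rows that repeat a pose let the fingers close. It gives the time, the measured TCP pose, the force and the opening at its end, in the units of the state.
- r.sense(): the state, without advancing time (a new reading comes with each control period).
- viewer.snapshot(name): name is "side" or "top" or "wrist"; returns the picture (420x560x3 uint8, red, green, blue); there is no depth.
- viewer.calibration(name): a dict with "camera_matrix" (3x3 intrinsics, pixels), "rvec" (rotation vector, rad) and "tvec" (3), from world to camera coordinates, as OpenCV has them. Camera axes: x right, y down, z forward; pixel columns grow to the right and rows downward; lengths in mm; the calibration is good to about 2 mm. A picture is of the moment at which its call begins: read the wrist's pose just before it. calibration takes no time and is no camera call; for the wrist camera it gives the pose at the moment of the call.
- r.hand_in(): hands the job in, once; it reports no verdict.
The state is a dict: "time": time; "joint_pos": joint angles; "qd": joint speeds; "joint_efforts": joint torques, N m; "tool_pos": TCP position; "tcp_rot": TCP orientation; "ft_force": force on the tool from outside, world axes, zero at the start; "wrist_torque": the same for the moment, N m; "finger_gap": finger opening in mm.
Only numpy, scipy, OpenCV 4.12 (cv2) and the standard library are available. Lean on these libraries where they do the work, as an engineer would, in place of code of your own. Each camera call takes 0.05 s, during which the arm holds its last target. There are 200 camera calls.

## Task

The hand slicer on the prep table is missing its handle pin. Take the pin with the flat paddle head out of the white rack, put its tip in the slicer's slot and slide it lightly along until you feel it drop into the blind hole of the slide underneath; seat it fully home, upright, with its collar down on the deck plate, and let go. Never press it on the slicer with more than about 40 N, and leave the other two pins, the ramekin, the shaker and the sauce bottle where they stand.

Things in the scene. Friction and masses are not known exactly. Their poses are not given: they have to be found in the camera images.
- slicer: Hand slicer, fixed, bare metal, 120 mm (its x) by 265 mm (its y). Origin on the table under the slot's centre, z up. A flat deck plate (110 x 140 mm about the origin, top 34 mm above the table) has one slot. A blade frame 158 mm tall stands across the bed at y = +139 to +161 mm; four 3 mm high screw heads sit near the deck's corners, otherwise the deck is clear.
- slot (a point): Centre of the slot at the deck plate's top face. The slot goes through the 8 mm plate; it is 60 mm long along the slicer's y and 15 mm wide along its x.
- slot_floor (a point): Below the slot's centre, 26 mm above the table: the flat top of a slide clamped under the deck (it does not move). It has one unmarked plain blind hole, 11.5 mm in diameter, 18 mm deep, on the slot's centre line, anywhere from 20 mm to the -y side to 20 mm to the +y side of this point.
- pin: The pin to fit, 64 mm long, 80 to 160 g, standing upright (z up) in one of the rack's three sockets. Origin at its tip. Steel shank 10 mm in diameter up to 22 mm, its nose tapering over the last 5 mm to 5 mm; collar 24 mm in diameter from 22 to 26 mm; black paddle head from 26 to 64 mm, 28 mm wide along the pin's x, 16 mm thick along its y (grip across the 16 mm).
- pin_tip (a point): The tip of the pin's nose, on its axis (same point as the pin's origin). With the pin home in the slicer it is 12 mm above the table; resting on the slide away from the hole it is 26 mm above the table.
- pin_head (a point): On the pin's axis in the paddle head, 46 mm above the tip: a good place to grip.
- rack: White plastic pin rack, fixed, 190 mm (its x) by 50 mm (its y) by 30 mm high, origin under its centre. Three round sockets of 13 mm in a row along its x, 65 mm apart, the middle one over the origin; pins hang in them by their collars, so a pin in the rack has its tip 8 mm above the table. Lift a pin at least 25 mm to clear.
- ball_pin: Another pin in the rack, same shank and collar, but with a ball of 26 mm on a 10 mm neck as its head. Origin at its tip. Leave it.
- disc_pin: Another pin in the rack, same shank and collar, but with a flat round disc of 32 mm on a 12 mm neck as its head. Origin at its tip. Leave it.
- ramekin: Loose small steel cup, 64 mm across and 40 mm high, origin under its centre. Leave it.
- shaker: Loose glass jar with a metal cap, 52 mm across and 110 mm high, origin under its centre. Leave it.
- sauce: Loose yellow squeeze bottle with a red cap, 60 mm across and 170 mm high, origin under its centre. Leave it.
Things that resemble listed ones, but are neither listed nor needed, are in the scene too. What is shaped like the pin but turquoise is not meant.

How it is judged (in metres and radians):
On the way:
1. the pin has been lifted out of the rack (height (world z) of pin_tip above 0.033 m), for 0.1 s.
At the end, for the whole second after the job is handed in: The paddle-headed pin stands in the hole under the slicer's slot, its tip below 15 mm above the table (collar within 3 mm of the deck plate), within 7 degrees of upright, at rest and released (z of pin_tip in the frame of slicer between 0.008 and 0.015 m and x of pin_tip in the frame of slicer between -0.006 and 0.006 m and y of pin_tip in the frame of slicer between -0.026 and 0.026 m and angle between pin's own z axis and vertical below 0.12 rad and linear speed of pin below 0.02 m/s); the robot touches nothing.
It fails at once if the pin is pressed on the slicer with more than 40 N (contact force between pin and slicer above 40 N).
It fails at once if another pin is moved by more than 15 mm (distance of any of ball_pin, disc_pin from where it was at the start of the episode above 0.015 m).
It fails at once if the ramekin, shaker or sauce bottle is moved by more than 30 mm (distance of any of ramekin, shaker, sauce from where it was at the start of the episode above 0.03 m).
It also fails if it takes over 64 s, if anything falls off the work surface, if the arm or the gripper's body presses on something with over 40 N, if the wrist force passes 120 N, or if a joint passes its speed limit or range.

## Working session

There is one attempt and no reset: what is moved stays moved. The work goes in short steps, Python scripts to look and compute and a tool call to move; the robot and the scene stay as the last step left them, time stands still between calls to the robot, and variables do not carry over. Pictures are saved under pics/ and viewed, about 8 in all and at most 12, crops included, and the job is handed in when it is done.

Besides the shell and the picture viewer there is one more tool, called after ">>>" as a command line: name --argument value ..., lists and objects as JSON in quotes. carry_out: Moves the arm, as the interface text tells. Its arguments: {"type":"object","properties":{"commands":{"type":"array","items":{"type":"array","items":{"type":"array","items":{"type":"number"}}}},"grip_force":{"type":"number"}},"required":["commands"]}

```bash
mkdir -p pics; ls; python3 - <<'E'
from bench import r, viewer
import cv2, numpy as np
print(r.sense())
for n in ("top","side","wrist"):
    c=viewer.calibration(n); im=viewer.snapshot(n)
    cv2.imwrite(f"pics/{n}0.png",im[:,:,::-1])
    R=cv2.Rodrigues(np.array(c["rvec"],float))[0]; print(n,c["camera_matrix"],"pos",-R.T@np.ravel(c["tvec"]))
E
```

```text
pics
{'time': 0.0, 'joint_pos': array([ 7.03931644e+01,  7.51546062e+00,  8.53295673e+01, -5.67898959e-04,
        8.72599443e+01, -4.89488007e+00]), 'qd': array([-0.04938666, -0.1425734 , -0.05391011,  0.05601133,  0.06806572,
       -0.02905358]), 'joint_efforts': array([-6.96423085e-04, -5.69436693e+01, -5.00522912e+01, -5.15249994e-04,
        1.58087374e-02, -2.94640472e-05]), 'tool_pos': array([152.20523124, 579.84939136, 249.23794723]), 'tcp_rot': array([-1.79895362e+02, -8.39191946e-03,  1.65288065e+02]), 'ft_force': array([-0.66902105, -0.11292356,  0.47440238]), 'wrist_torque': array([-0.04825201,  0.01246286,  0.0247949 ]), 'finger_gap': 85.6837458901858}
top [[387.85322957   0.         267.14338117]
 [  0.         387.85322957 210.80291962]
 [  0.           0.           1.        ]] pos [428.6335923  -95.14902783 871.39621807]
side [[486.85971255   0.         283.43578867]
 [  0.         486.85971255 214.3603738 ]
 [  0.           0.           1.        ]] pos [ 350.53016524 -742.71628245  650.90392644]
wrist [[352.97901792   0.         277.93789913]
 [  0.         352.97901792 208.63274525]
 [  0.           0.           1.        ]] pos [ 73.35067282 600.49964046 372.96324461]
```

View pics/top0.png

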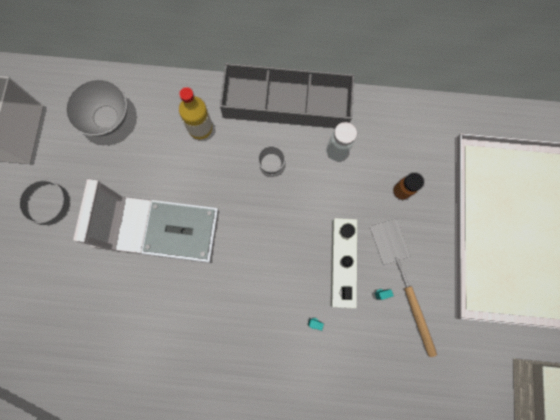

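View pics/side0.png

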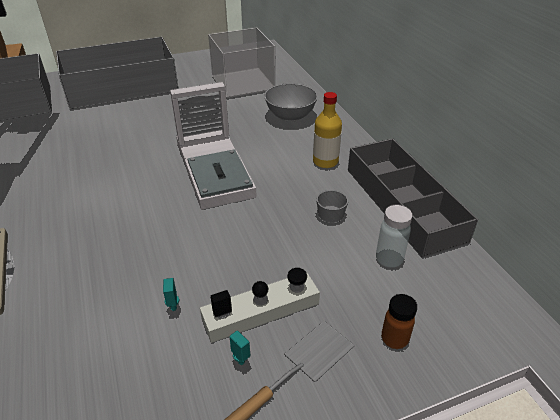

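The top view shows the slicer with its slot at (179,230). The rack sits at (345,262), holding the disc pin at (347,231), the ball pin at (347,262) and the black paddle pin at (347,293), which is side (221,303). Two turquoise lookalikes stand outside the rack at top (384,295) and (316,324), side (239,346) and (170,293). By the description, the one I want is the black paddle in the rack. Next is a close crop to check that, plus a coarse measurement.

```bash
cat > h.py <<'E'
import numpy as np, cv2
def P(c):
    R=cv2.Rodrigues(np.array(c["rvec"],float))[0]; t=np.ravel(c["tvec"]); return np.array(c["camera_matrix"]),R,t
def ray(c,uv):
    K,R,t=P(c); d=R.T@np.linalg.inv(K)@np.array([uv[0],uv[1],1.]); return -R.T@t, d/np.linalg.norm(d)
def at_z(c,uv,z):
    o,d=ray(c,uv); return o+d*(z-o[2])/d[2]
def tri(cs,uvs):
    A=np.zeros((3,3));b=np.zeros(3); rs=[ray(c,u) for c,u in zip(cs,uvs)]
    for o,d in rs: M=np.eye(3)-np.outer(d,d);A+=M;b+=M@o
    p=np.linalg.solve(A,b); return p,[round(float(np.linalg.norm((np.eye(3)-np.outer(d,d))@(p-o))),1) for o,d in rs]
def px(c,p):
    K,R,t=P(c); return cv2.projectPoints(np.array(p,float).reshape(-1,1,3),cv2.Rodrigues(R)[0],t,K,None)[0].reshape(-1,2)
def toolshift(s,goal):
    from scipy.spatial.transform import Rotation as Ro
    return Ro.from_euler("xyz",s["tcp_rot"],degrees=True).inv().apply(np.array(goal)-s["tool_pos"])
E
python3 - <<'E'
from h import *
from bench import viewer
T,S=viewer.calibration("top"),viewer.calibration("side")
for n,a,b in [("paddle",(347,293),(221,303)),("ball",(347,262),(260,289)),("disc",(347,231),(297,276)),("slot",(179,230),(219,171))]: print(n,*tri([T,S],[a,b]))
for n,uv,z in [("slot+",(166,229.5),34),("slot-",(192,230.5),34),("deck",(147,202),34),("deck",(216,206),34),("deck",(211,260),34),("deck",(143,250),34)]: print(n,at_z(T,uv,z))
t=cv2.imread("pics/top0.png");s=cv2.imread("pics/side0.png")
f=lambda im,x,y,w,h:cv2.resize(im[y:y+h,x:x+w],(390,290),interpolation=cv2.INTER_CUBIC)
cv2.imwrite("pics/c1.png",np.vstack([np.hstack([f(t,310,215,120,90),f(s,190,250,140,104)]),np.hstack([f(t,130,195,94,70),f(s,175,135,94,70)])]))
E
```

```text
paddle [ 439.79669912 -261.91282208   56.52457319] [0.2, 0.2]
ball [ 503.94318732 -258.38862915   57.72980625] [1.1, 1.1]
disc [ 569.12432575 -254.78551311   58.02710708] [1.0, 1.0]
slot [539.36277262 105.49488572  34.63875675] [0.4, 0.4]
slot+ [537.40011442 134.05015865  34.        ]
slot- [540.68159724  77.35972878  34.        ]
deck [594.24757075 184.9566117   34.        ]
deck [600.00915479  31.99822491  34.        ]
deck [481.1552984   28.15873059  34.        ]
deck [488.35124423 176.76330105  34.        ]
```

View pics/c1.png

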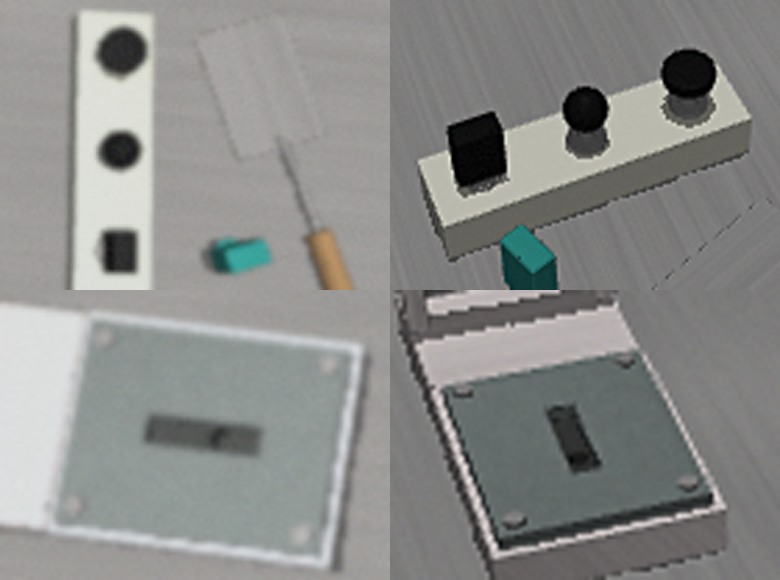

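The crop confirms it: the rack's near-end pin has a black block-shaped head, next to the ball and the disc. The slot also shows a darker spot at about (183,230) in the top view, which could be the hole. Now I'll move round to look at the rack from the wrist.

>>> carry_out --commands '[[[85,-70,-48,-2,0,0,-4],[85,-140,-96,-4,0,0,-8],[85,-210,-144,-6,0,0,-12],[85,-255,-195,-8,0,0,-16],[85,-290,-245,-10,0,0,-18]]]'

```text
time: 0.78
tool_pos: [339.4, 329.4, 258.0]
tcp_rot: [-180.0, 0.0, -176.6]
ft_force: [1.4, -0.7, -0.2]
finger_gap: 84.9
```

>>> carry_out --commands '[[[85,-37,-47,0,0,0,0],[85,-74,-94,0,0,0,0],[85,-111,-141,0,0,0,0],[85,-148,-188,0,0,0,0],[85,-186,-235,0,0,0,0]]]'

```text
time: 1.4
tool_pos: [538.7, 105.5, 258.1]
tcp_rot: [180.0, -0.0, -176.7]
ft_force: [0.6, 0.3, -0.3]
finger_gap: 84.8
```

```bash
python3 - <<'E'
from h import *
from bench import r,viewer
s=r.sense(); c=viewer.calibration("wrist"); im=viewer.snapshot("wrist"); print(s["time"],s["tool_pos"],s["tcp_rot"],s["qd"].max())
np.save("slotcal.npy",c,allow_pickle=True); cv2.imwrite("pics/w1.png",im[:,:,::-1])
print(px(c,[[539,105,34],[539,105,26]]), ray(c,(280,210)))
E
```

```text
1.4 [538.65798257 105.52665018 258.10697022] [ 1.79988478e+02 -2.25054959e-03 -1.76722084e+02] 36.54669071283798
[[277.9413128  175.35837633]
 [277.93998531 173.56686656]] (array([457.16992376, 100.21423931, 381.7247643 ]), array([ 0.32255637,  0.02463373, -0.94622966]))
```

View pics/w1.png

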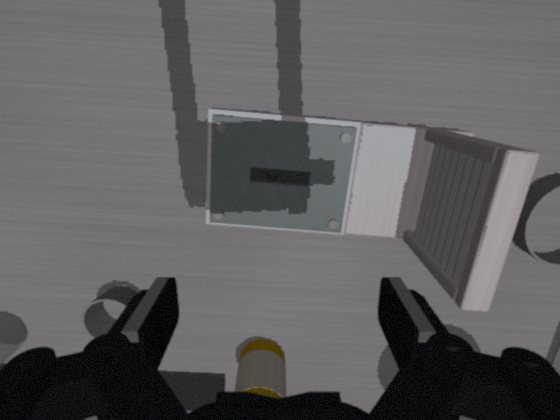

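The wrist view shows the deck with the slot running from (250,174) to (311,178), and something round near (272,176). The arm was still settling, so I'll take a still shot and a contrast-stretched crop.

```bash
python3 - <<'E'
from h import *
from bench import r,viewer
viewer.snapshot("wrist");viewer.snapshot("wrist")
s=r.sense(); c=viewer.calibration("wrist"); ims=[viewer.snapshot("wrist") for _ in range(3)]; print(s["time"],s["tool_pos"],s["tcp_rot"],abs(s["qd"]).max())
np.save("slotcal.npy",c,allow_pickle=True); im=np.mean(ims,0); np.save("slot.npy",im)
a=im[160:196,240:322]; a=np.clip((a-a.min())*(255/60.),0,255).astype(np.uint8)
b=cv2.resize(a[:,:,::-1],None,fx=9,fy=9,interpolation=cv2.INTER_CUBIC); cv2.imwrite("pics/c2.png",b)
E
```

```text
1.55 [538.73014557 104.67073343 257.33399736] [-1.79975090e+02 -8.24611051e-02 -1.76959340e+02] 3.1230358273578
```

View pics/c2.png

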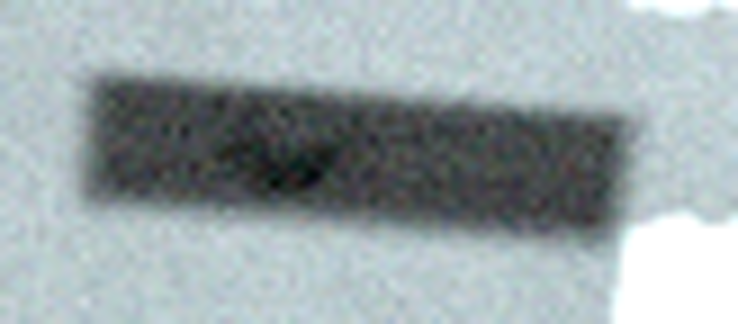

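The hole shows as a dark blob near crop (285,160), left of the slot's centre. I'll compute positions, then look at the pin.

```bash
python3 - <<'E'
from h import *
c=np.load("slotcal.npy",allow_pickle=True).item()
f=lambda x,y:(240+(x+.5)/9-.5,160+(y+.5)/9-.5)
q=np.array([at_z(c,f(*p),34) for p in [(92,75),(625,113),(610,235),(88,198)]]);print(q.round(1),q.mean(0).round(1))
d=(q[1]+q[2]-q[0]-q[3])[:2]; print("len",np.linalg.norm(d)/2,"yaw",np.degrees(np.arctan2(-d[0],d[1])))
d/=np.linalg.norm(d)
for h in [(283,165),(265,155),(300,165)]:
  p=at_z(c,f(*h),26);print("hole",p.round(1),"along",((p-q.mean(0))[:2]@d).round(1))
E
```

```text
[[532.5  75.5  34. ]
 [533.6 134.9  34. ]
 [547.7 134.3  34. ]
 [546.5  75.4  34. ]] [540.1 105.   34. ]
len 59.16703233081266 yaw -1.088352547998305
hole [543.5  97.1  26. ] along -7.9
hole [542.5  95.   26. ] along -10.0
hole [543.4  99.   26. ] along -6.0
```

>>> carry_out --commands '[[[85,30,-62,0,0,0,0],[85,60,-124,0,0,0,0],[85,85,-181,0,0,0,0],[85,105,-240,0,0,0,0],[85,120,-300,0,0,0,0]]]'

```text
time: 2.33
tool_pos: [436.8, -187.9, 258.8]
tcp_rot: [-180.0, 0.1, -176.6]
ft_force: [0.7, -0.6, -0.1]
finger_gap: 85.0
```

>>> carry_out --commands '[[[85,0,-60,15,0,0,0],[85,0,-65,30,0,0,0],[85,0,-65,30,0,0,0]]]'

```text
time: 2.7
tool_pos: [440.5, -251.1, 226.6]
tcp_rot: [179.9, -0.1, -176.7]
ft_force: [0.2, -0.7, 0.7]
finger_gap: 84.7
```

```bash
python3 - <<'E'
from h import *
from bench import r,viewer
s=r.sense(); c=viewer.calibration("wrist"); im=viewer.snapshot("wrist"); print(s["time"],s["tool_pos"],s["tcp_rot"],abs(s["qd"]).max())
np.save("pin1.npy",c,allow_pickle=True); cv2.imwrite("pics/w2.png",im[:,:,::-1]); print(px(c,[440,-262,72]))
E
```

```text
2.7 [ 440.53022583 -251.09620448  226.63099227] [ 1.79853824e+02 -1.31665145e-01 -1.76682370e+02] 1.5311943120698082
[[264.96957111 193.58187776]]
```

View pics/w2.png

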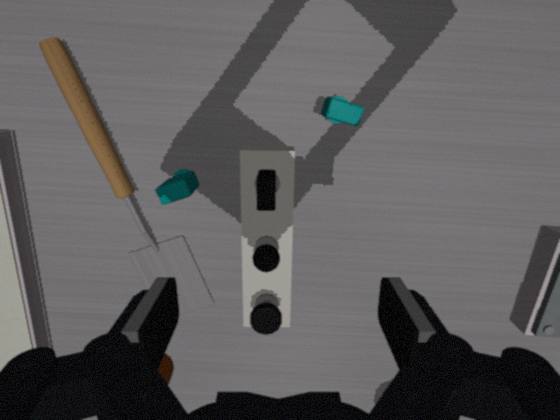

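The wrist view shows the paddle head at (266,190), with its long side along the rack. The ball is at (265,257) and the disc at (265,318), and the turquoise decoys are off to the sides. Next I'll segment the head here and again from lower down.

>>> carry_out --commands '[[[85,0,-5,30,0,0,0],[85,0,-11,50,0,0,0],[85,0,-11,50,0,0,0],[85,0,-11,50,0,0,0]]]'

```text
time: 3.25
tool_pos: [442.7, -262.9, 179.8]
tcp_rot: [-179.9, 0.1, -176.6]
ft_force: [-0.9, 0.1, -0.4]
finger_gap: 85.0
```

```bash
python3 - <<'E'
from h import *
from bench import r,viewer
s=r.sense(); c2=viewer.calibration("wrist"); im2=viewer.snapshot("wrist"); print(s["time"],s["tool_pos"],s["tcp_rot"],abs(s["qd"]).max(),s["ft_force"])
cv2.imwrite("pics/w3.png",im2[:,:,::-1])
c1=np.load("pin1.npy",allow_pickle=True).item(); im1=cv2.imread("pics/w2.png")
R=[]
for c,im in ((c1,im1),(c2,im2)):
    u=px(c,[440,-262,65])[0]; g=(im.max(2)<45).astype(np.uint8); n,l,st,ce=cv2.connectedComponentsWithStats(g)
    k=min([i for i in range(1,n) if 60<st[i,4]<4000],key=lambda i:np.linalg.norm(ce[i]-u)); 
    ct=cv2.findContours((l==k).astype(np.uint8),0,2)[0][0]; rc=cv2.minAreaRect(ct); print(st[k],ce[k],u,rc)
    co=cv2.boxPoints(rc); R.append((ce[k],co)); print(np.array([at_z(c,p,72) for p in co]).round(1).tolist())
print(tri([c1,c2],[R[0][0],R[1][0]]))
x,y=map(int,R[1][0]); cv2.imwrite("pics/c3.png",cv2.resize(np.clip(im2[max(0,y-60):y+60,x-70:x+70,::-1]*2.,0,255).astype(np.uint8),None,fx=5,fy=5,interpolation=cv2.INTER_CUBIC)); print("crop org",x-70,max(0,y-60))
np.save("pin2.npy",c2,allow_pickle=True)
E
```

```text
3.25 [ 442.71777421 -262.87049803  179.76432899] [-1.79948203e+02  8.24350108e-02 -1.76616846e+02] 0.7196844985069444 [-0.86257251  0.09015443 -0.35284253]
[256 170  20  40 725] [265.77931034 189.56275862] [265.23946383 191.26922032] ((265.5, 189.5), (39.0, 19.0), 90.0)
[[420.8, -270.1, 72.0], [419.9, -254.9, 72.0], [452.8, -253.0, 72.0], [453.8, -268.8, 72.0]]
[ 270  180   23   49 1036] [280.97876448 204.11389961] [280.39582644 206.4872951 ] ((281.0, 204.0), (48.0, 22.0), 90.0)
[[419.3, -270.3, 72.0], [418.5, -255.5, 72.0], [453.1, -253.0, 72.0], [454.1, -268.5, 72.0]]
(array([ 439.54890933, -261.63637324,   61.00645616]), [0.1, 0.1])
crop org 210 144
```

View pics/c3.png

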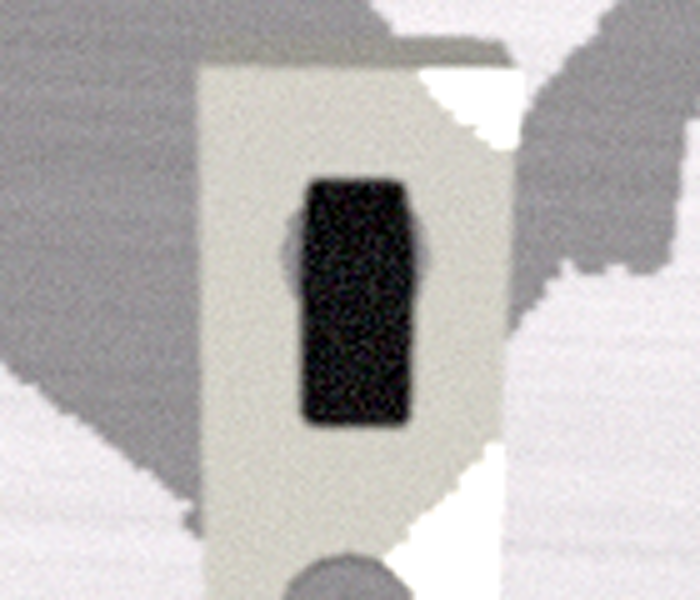

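The crop shows the black paddle upright and centred on its collar, aligned with the tool to within half a degree. Its axis is at about (440, -261.5) and the head top at about z 72. I'll go down to z≈55.

>>> carry_out --commands '[[[85,2.6,1.6,50,0,0,0],[85,2.6,1.6,95,0,0,0],[85,2.6,1.6,124,0,0,0],[85,2.6,1.6,124,0,0,0]]]'

```text
time: 3.8
tool_pos: [438.0, -261.0, 52.9]
tcp_rot: [179.9, -0.2, -176.7]
ft_force: [-0.4, 0.8, -0.4]
finger_gap: 85.0
```

>>> carry_out --commands '[[[40,0,0,0,0,0,0],[10,0,0,0,0,0,0],[10,0,0,0,0,0,0],[10,0,0,0,0,0,0],[10,0,0,0,0,0,0]]]' --grip_force 60

```text
time: 4.42
tool_pos: [439.7, -262.7, 55.1]
tcp_rot: [-180.0, 0.1, -176.7]
ft_force: [-0.6, 0.6, 6.4]
finger_gap: 15.1
```

>>> carry_out --commands '[[[10,0,0,0,0,0,0],[10,0,0,0,0,0,0],[10,0,0,0,0,0,0]]]' --grip_force 60

```text
time: 4.8
tool_pos: [439.6, -262.6, 55.1]
tcp_rot: [-180.0, 0.1, -176.7]
ft_force: [-1.9, 1.6, 6.2]
finger_gap: 15.4
```

Gripped: the opening is 15.4 mm, and the tip sits 47 mm below the TCP. Lifting.

>>> carry_out --commands '[[[10,0,0,-15,0,0,0],[10,0,0,-35,0,0,0],[10,0,0,-60,0,0,0],[10,0,0,-75,0,0,0],[10,0,0,-75,0,0,0]]]'

```text
time: 5.42
tool_pos: [440.0, -262.9, 130.8]
tcp_rot: [-179.9, 0.1, -176.7]
ft_force: [-0.0, 0.5, -1.0]
finger_gap: 15.1
```

>>> carry_out --commands '[[[10,-15,45,0,0,0,0],[10,-34,100,0,0,0,0],[10,-53,155,0,0,0,0],[10,-70,210,0,0,0,0],[10,-89,265,0,0,0,0]]]'

```text
time: 6.05
tool_pos: [512.2, 9.2, 128.1]
tcp_rot: [180.0, -0.1, -176.7]
ft_force: [1.1, -0.4, -0.4]
finger_gap: 15.3
```

>>> carry_out --commands '[[[10,-16,45,0,0,0,0],[10,-26,80,0,0,0,0],[10,-32,98,0,0,0,0],[10,-32,98,0,0,0,0],[10,-32,98,0,0,0,0]]]'

```text
time: 6.68
tool_pos: [538.7, 106.1, 128.7]
tcp_rot: [-180.0, -0.1, -176.7]
ft_force: [-0.4, -0.2, -1.0]
finger_gap: 15.8
```

```bash
python3 - <<'E'
from h import *
from bench import r,viewer
s=r.sense(); c=viewer.calibration("wrist"); im=viewer.snapshot("wrist"); S=viewer.snapshot("side"); cs=viewer.calibration("side")
print(s["time"],s["tool_pos"],s["tcp_rot"],s["ft_force"])
np.save("hold.npy",c,allow_pickle=True)
t=s["tool_pos"]-[0,0,47]
print(px(c,[t,t+[0,0,22],[540.1,105,34]]),px(cs,[t,t+[0,0,22],[540.1,105,34]]))
a=cv2.resize(im[130:250,200:360],(800,600)) ; a=a[100:600]
u=px(cs,t)[0].astype(int); b=cv2.resize(S[u[1]-50:u[1]+40,u[0]-60:u[0]+60],(400,300),interpolation=2)
a=cv2.resize(im[150:270,200:360],(400,300),interpolation=2)
cv2.imwrite("pics/c4.png",np.clip(np.hstack([a,b])[:,:,::-1]*1.6,0,255).astype(np.uint8)); print("side org",u-[60,50],"scale 3.333; wrist org 200,150 scale 2.5")
E
```

```text
6.675 [538.74728167 106.08051879 128.70075638] [-1.79970043e+02 -5.87641662e-02 -1.76743505e+02] [-0.35411778 -0.18174753 -0.96416806]
[[279.11819129 251.69651219]
 [279.238335   271.90491069]
 [277.18117262 222.13121707]] [[216.588978   152.65351987]
 [215.67313975 143.71696809]
 [219.23168058 171.3314457 ]]
side org [156 102] scale 3.333; wrist org 200,150 scale 2.5
```

View pics/c4.png

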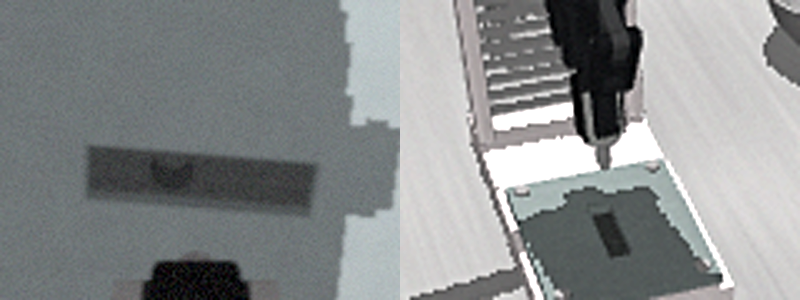

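The wrist crop shows the hole in the slot clearly, a dark disc spanning crop columns 150–192. The side crop shows the pin upright above the deck.

```bash
python3 - <<'E'
from h import *
c=np.load("hold.npy",allow_pickle=True).item()
f=lambda x,y:(200+(x+.5)/2.5-.5,150+(y+.5)/2.5-.5)
q=np.array([at_z(c,f(*p),34) for p in [(88,147),(317,166),(313,215),(86,195)]]);m=q.mean(0);print(q.round(1),m.round(1))
d=(q[1]+q[2]-q[0]-q[3])[:2];print(np.linalg.norm(d)/2,np.degrees(np.arctan2(-d[0],d[1])));d/=np.linalg.norm(d)
for h in [(150,172),(171,172),(192,172)]:
  p=at_z(c,f(*h),26);a=(p-m)[:2]@d;print(p.round(1),a.round(1),"hole world",(m[:2]+a*d).round(1))
E
```

```text
[[532.2  76.9  34. ]
 [534.  137.1  34. ]
 [548.  137.5  34. ]
 [545.7  76.6  34. ]] [540. 107.  34.]
60.559430275799514 -1.928536544306264
[541.2  93.1  26. ] -13.9 hole world [539.5  93.1]
[540.8  98.8  26. ] -8.2 hole world [539.7  98.8]
[540.5 104.5  26. ] -2.5 hole world [539.9 104.6]
```

>>> carry_out --commands '[[[10,-1,0,25,0,0,0],[10,-1,0,42,0,0,0],[10,-1,0,49,0,0,0],[10,-1,0,49,0,0,0]]]'

```text
time: 7.28
tool_pos: [539.7, 106.8, 79.7]
tcp_rot: [-180.0, -0.1, -176.7]
ft_force: [-0.4, -0.0, -0.7]
finger_gap: 15.5
```

>>> carry_out --commands '[[[10,0,0,1.5,0,0,0],[10,0,0,3,0,0,0],[10,0,0,4,0,0,0],[10,0,0,4,0,0,0]]]'

```text
time: 7.78
tool_pos: [540.1, 107.2, 76.3]
tcp_rot: [180.0, 0.0, -176.7]
ft_force: [0.6, -0.7, -1.2]
finger_gap: 15.1
```

Tip is inside the slot (below deck level) with no contact. I'll lower in 0.5 mm steps to touch the slide.

>>> carry_out --commands '[[[10,0,0,0.5,0,0,0],[10,0,0,1,0,0,0],[10,0,0,1.5,0,0,0],[10,0,0,2,0,0,0],[10,0,0,2,0,0,0]]]'

```text
time: 8.4
tool_pos: [540.1, 107.1, 74.1]
tcp_rot: [180.0, -0.0, -176.7]
ft_force: [0.6, 0.1, -1.5]
finger_gap: 15.7
```

>>> carry_out --commands '[[[10,0,0,0.5,0,0,0],[10,0,0,0.5,0,0,0],[10,0,0,1,0,0,0],[10,0,0,1,0,0,0]]]'

```text
time: 8.9
tool_pos: [540.1, 107.1, 73.2]
tcp_rot: [180.0, 0.0, -176.7]
ft_force: [0.1, -0.3, -0.7]
finger_gap: 15.3
```

>>> carry_out --commands '[[[10,0,0,0.3,0,0,0],[10,0,0,0.6,0,0,0],[10,0,0,0.6,0,0,0]]]'

```text
time: 9.28
tool_pos: [540.3, 107.2, 73.0]
tcp_rot: [180.0, 0.0, -176.7]
ft_force: [-2.4, -0.3, 4.1]
finger_gap: 15.3
```

>>> carry_out --commands '[[[10,0,0,0.3,0,0,0],[10,0,0,0.6,0,0,0],[10,0,0,0.6,0,0,0]]]'

```text
time: 9.65
tool_pos: [540.4, 107.2, 72.9]
tcp_rot: [-180.0, 0.0, -176.7]
ft_force: [-3.8, -0.7, 8.8]
finger_gap: 15.1
```

Contact at z≈73 with 9 N, as predicted. Now sliding lightly toward -y.

>>> carry_out --commands '[[[10,0.1,-1,0,0,0,0],[10,0.2,-2,0,0,0,0],[10,0.25,-3,0,0,0,0],[10,0.35,-4,0,0,0,0]]]'

```text
time: 10.15
tool_pos: [540.8, 103.8, 72.8]
tcp_rot: [179.9, 0.1, -176.7]
ft_force: [0.7, 2.6, 5.0]
finger_gap: 15.3
```

>>> carry_out --commands '[[[10,0.1,-1,0,0,0,0],[10,0.15,-2,0,0,0,0],[10,0.15,-2,0,0,0,0]]]'

```text
time: 10.52
tool_pos: [539.3, 100.7, 71.2]
tcp_rot: [-180.0, -0.1, -176.7]
ft_force: [-1.1, -0.1, -0.9]
finger_gap: 15.2
```

The force vanished and z fell to 71.2 at y≈101, so the nose is dropping in. The hole centre should be 2–3 mm further on.

>>> carry_out --commands '[[[10,0.1,-1,0,0,0,0],[10,0.1,-2,0.5,0,0,0],[10,0.1,-2,1,0,0,0],[10,0.1,-2,1.5,0,0,0],[10,0.1,-2,1.5,0,0,0]]]'

```text
time: 11.15
tool_pos: [539.9, 99.1, 70.4]
tcp_rot: [-180.0, -0.0, -176.7]
ft_force: [0.0, -0.4, 0.4]
finger_gap: 15.3
```

>>> carry_out --commands '[[[10,0,0,0.5,0,0,0],[10,0,0,1,0,0,0],[10,0,0,1,0,0,0]]]'

```text
time: 11.52
tool_pos: [539.9, 99.1, 69.5]
tcp_rot: [180.0, -0.0, -176.7]
ft_force: [-0.2, -0.9, -1.4]
finger_gap: 15.4
```

>>> carry_out --commands '[[[10,0,0,0.5,0,0,0],[10,0,0,1,0,0,0],[10,0,0,1,0,0,0]]]'

```text
time: 11.9
tool_pos: [539.9, 99.1, 68.5]
tcp_rot: [180.0, -0.0, -176.7]
ft_force: [0.1, 0.3, -0.4]
finger_gap: 15.1
```

>>> carry_out --commands '[[[10,0,0,0.5,0,0,0],[10,0,0,1,0,0,0],[10,0,0,1,0,0,0]]]'

```text
time: 12.28
tool_pos: [539.7, 99.2, 67.3]
tcp_rot: [180.0, -0.0, -176.7]
ft_force: [-1.5, 0.4, 0.1]
finger_gap: 15.1
```

The full shank diameter is now in the hole (5.7 mm deep) with almost no force. Going on down.

>>> carry_out --commands '[[[10,0,0,1,0,0,0],[10,0,0,2,0,0,0],[10,0,0,2,0,0,0]]]'

```text
time: 12.65
tool_pos: [539.6, 99.2, 65.2]
tcp_rot: [180.0, -0.0, -176.7]
ft_force: [-3.4, -0.4, -0.8]
finger_gap: 14.9
```

>>> carry_out --commands '[[[10,0,0,1,0,0,0],[10,0,0,2,0,0,0],[10,0,0,2,0,0,0]]]'

```text
time: 13.02
tool_pos: [539.7, 99.2, 63.3]
tcp_rot: [180.0, -0.0, -176.7]
ft_force: [-4.5, 1.4, 1.3]
finger_gap: 15.1
```

>>> carry_out --commands '[[[10,0,0,1,0,0,0],[10,0,0,2,0,0,0],[10,0,0,2,0,0,0]]]'

```text
time: 13.4
tool_pos: [539.7, 99.2, 61.4]
tcp_rot: [180.0, -0.0, -176.7]
ft_force: [-5.4, 1.8, 1.1]
finger_gap: 15.4
```

>>> carry_out --commands '[[[10,0.3,0.1,0,0,0,0],[10,0.4,0.1,1,0,0,0],[10,0.4,0.1,1.5,0,0,0],[10,0.4,0.1,1.5,0,0,0]]]'

```text
time: 13.9
tool_pos: [539.6, 99.2, 60.0]
tcp_rot: [180.0, 0.0, -176.7]
ft_force: [-4.3, 1.6, 1.6]
finger_gap: 15.4
```

>>> carry_out --commands '[[[10,0,0,0.3,0,0,0],[10,0,0,0.6,0,0,0],[10,0,0,0.8,0,0,0],[10,0,0,0.8,0,0,0]]]'

```text
time: 14.4
tool_pos: [539.6, 99.2, 59.2]
tcp_rot: [180.0, 0.0, -176.7]
ft_force: [-4.5, 1.7, 1.9]
finger_gap: 15.1
```

>>> carry_out --commands '[[[10,0.3,0.1,0.3,0,0,0],[10,0.3,0.1,0.6,0,0,0],[10,0.3,0.1,0.6,0,0,0]]]'

```text
time: 14.78
tool_pos: [539.6, 99.2, 59.2]
tcp_rot: [-180.0, 0.0, -176.7]
ft_force: [-5.2, 1.0, 5.9]
finger_gap: 15.1
```

>>> carry_out --commands '[[[10,0,0,0.3,0,0,0],[10,0,0,0.3,0,0,0]]]'

```text
time: 15.02
tool_pos: [539.6, 99.2, 59.2]
tcp_rot: [-180.0, 0.0, -176.7]
ft_force: [-7.2, 1.3, 10.1]
finger_gap: 15.5
```

z stopped at 59.2 as the force rose to 10 N, so the collar is on the deck. I'll release and retreat upward.

>>> carry_out --commands '[[[30,0,0,0,0,0,0],[50,0,0,0,0,0,0],[50,0,0,0,0,0,0],[50,0,0,0,0,0,0]]]'

```text
time: 15.52
tool_pos: [539.4, 99.2, 58.3]
tcp_rot: [-180.0, 0.0, -176.7]
ft_force: [0.3, -1.0, -0.4]
finger_gap: 50.1
```

>>> carry_out --commands '[[[50,0,0,-20,0,0,0],[50,0,0,-60,0,0,0],[50,0,0,-110,0,0,0],[50,0,0,-150,0,0,0],[50,0,0,-150,0,0,0]]]'

```text
time: 16.15
tool_pos: [541.8, 99.5, 213.1]
tcp_rot: [180.0, 0.5, -176.7]
ft_force: [0.3, 0.3, -0.7]
finger_gap: 50.2
```

```bash
python3 - <<'E'
from h import *
from bench import r,viewer
s=r.sense(); w=viewer.snapshot("wrist"); cw=viewer.calibration("wrist"); S=viewer.snapshot("side"); cs=viewer.calibration("side")
print(s["time"],s["tool_pos"],s["ft_force"],s["finger_gap"])
E=[[539.6,99,34],[539.6,99,38],[539.6,99,76]]
print(px(cw,E).round(1).tolist(),px(cs,E).round(1).tolist())
cv2.imwrite("pics/c5.png",np.hstack([cv2.resize(w[120:240,200:360],(400,300),interpolation=2),cv2.resize(S[120:210,160:280],(400,300),interpolation=2)])[:,:,::-1])
E
```

```text
16.15 [541.84881217  99.48186424 213.06158133] [ 0.32386891  0.27430859 -0.71303234] 50.236901619038385
[[278.3, 185.7], [278.3, 186.9], [278.3, 200.1]] [[219.8, 172.9], [219.6, 171.4], [218.1, 156.6]]
```

View pics/c5.png

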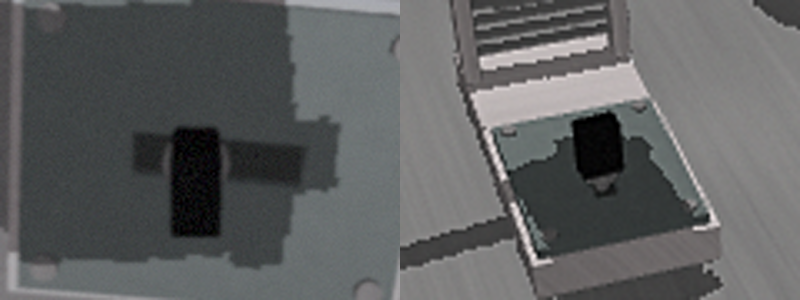

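Both crops show the pin upright across the slot with its collar on the deck, and the head top matches the seated projection. I'll let the arm settle and hand in.

>>> carry_out --commands '[[[50,0,0,0,0,0,0],[50,0,0,0,0,0,0],[50,0,0,0,0,0,0]]]'

```text
time: 16.62
tool_pos: [538.8, 99.2, 207.4]
tcp_rot: [-180.0, -0.1, -176.7]
ft_force: [1.0, -1.4, -0.2]
finger_gap: 49.9
```

```bash
python3 -c "
from bench import r
print(r.sense()['time'],abs(r.sense()['qd']).max()); print(r.hand_in())"
```

```text
16.625 0.40963326828750596
the job is handed in; nothing more can be done
None
```

The paddle-headed pin is seated in the slicer's blind hole, and I handed the job in at 16.6 s; no verdict is reported.

- **Insertion:** I took the black paddle pin from the rack and put its tip on the slide under about 9 N. Sliding it toward -y, I felt it drop at about y = 101. I then lowered it until the collar stopped on the deck with the TCP at z = 59.2. That puts the tip at about 12 mm, and the upward force had reached about 10 N.
- **Forces:** The most I read was about 12 N in total, including a sideways load of up to 7 N during insertion. I read force only at the end of each move, so brief peaks in between were not seen.
- **Last checks:** The wrist and side pictures after release show the pin upright and seated where expected. The gripper was open and well clear, with no contact force.
- **Not checked:** I did not measure the other pins or the loose items again at the end. The force readings showed no unexpected contact.
- **Disagreements:** The slicer's yaw came out between -2° and +3° depending on the view, and the slot's centre differed by about 2 mm. The slide and the fit absorbed both.

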